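# Feed one blank and set it to the stop

### The arm

A 7-joint arm with a two-finger parallel gripper is mounted at the origin on the work surface. World frame = base frame: x ahead of the robot, y to its left, z up, the work surface at z = 0. Lengths are in m, angles in rad, forces in N, time in s.
With the tool pointing down it reaches from about 0.425 to 0.875 m from the base axis. Payload 4.7 kg.
Tool frame: the origin (TCP) lies midway between the tips of the shut fingers; the grasp point (between the pads) lies 19 mm behind it (ctrl.grip_point_offset is the distance from the TCP to the grasp point, in m); z points along the fingers, y is the line along which they close (so a half turn about z gives the same grasp; the last joint's range is limited). The gripper opens to 87 mm and grips with 3 to 60 N. Pads are 19 mm wide; open, the fingers measure 117 mm over their backs; the gripper's body (75 mm by 190 mm) begins 51 mm behind the grasp point.
Start: joints at [-1.264, 0.321, -0.07, 1.45, 0.023, 1.371, -0.057], TCP at [0.188, 0.622, 0.223] pointing down, gripper open.
Joint ranges: [-2.86, 2.86], [-0.3, 2.09], [-1.38, 1.24], [0.06, 2.45], [-1.56, 4.7], [0.09, 2.05], [-2.69, 2.69]. Speed limits (rad/s): [2.57, 2.57, 3.14, 3.14, 3.14, 3.14, 3.14].

### API

Orientations are given as a rotation vector (axis times angle).
In Python, from bench import ctrl gives the robot as it stands.
- The arm moves only by the tool move_arm, never from a script. Its argument "increments" is text: rows parted by semicolons, each of 7 numbers parted by spaces: the shift along the world's x, y, z in mm, then the turn, a rotation vector about the world's x, y, z in degrees, then the closure in counts, from 0 (fully open) to 255 (shut). A call has exactly 8 rows; each row shifts and turns the commanded pose from where the row before left it; what a row does not reach is not made up. A row lasts 1/12 s, in which the tool goes at most 41.7 mm and 7.16 degrees, less where a joint would pass 70% of its speed; a pose out of reach is approached as far as the arm can. A call with a gripper value outside its range is refused whole. The fingers move at their own pace and stop on an object; "grip_force" is the grip in N (left out, the last holds). Time passes only in rows, so rows that do not move let the fingers close, or fill a call up. It gives the time, the measured TCP pose, the force, the opening and the grip force at its end, in the units of the state.
- ctrl.get_state(): the state, without advancing time (a new reading comes with each control period).
- ctrl.get_image(name): name is "scene" or "side" or "wrist"; returns a dict with "frame" (420x560x3 uint8, red, green, blue), "depth" (420x560 float32, m along the optical axis (not along the pixel's ray), 0 where there is no reading), "fx", "fy", "cx", "cy" (pixels), "k1" (the pictures are not rectified: a ray, as slopes to the right and down, at radius r is drawn at 1 + k1 r^2 times it, then the intrinsics apply), "position" and "orientation" of the camera in the world. Camera axes: x right, y down, z forward; pixel columns grow to the right and rows downward; lengths in m; the calibration is good to about 2 mm. A picture is of the moment at which its call begins.
- ctrl.close_job(): hands the job in; it is judged then, once.
Trained networks look in a picture, given as the dict that the camera call returned (one of the last four; its "shot" number tells which), for a name from the list of things; names that differ only in an ending like _2 or _b are one class to them, and where a whole thing is asked for, a point or a joint stands for the part that bears it (a point fixed in the world has none). Each returns a list of dicts, best first, with "score" (0 to 1); they miss things now and then, are a little off and sometimes report something else, mostly with a low value. They report only what shows in the picture. A call takes as long as a camera call. They do not tell look-alikes from the thing itself.
- ctrl.find_in(target, picture): "centre" ([x, y, z] in m, in world coordinates, good to about 4 mm: the middle of the surface that is visible of it).
- ctrl.silhouettes(target, picture): "region" (420x560 bool, what is visible of it).
The state is a dict: "time": time; "joint_positions": joint angles; "qd": joint speeds; "joint_torque": joint torques, N m; "position": TCP position; "tool_rot": TCP orientation; "ft_force": force on the tool from outside, world axes, zero at the start; "torque": the same for the moment, N m; "grip_width": opening from 0.0 (shut) to 1.0 (fully open); "grip_force": force on a finger pad.
Only numpy, scipy, OpenCV 4.12 (cv2) and the standard library are available. Lean on these libraries where they do the work, as an engineer would, in place of code of your own. Each camera call takes 0.05 s, during which the arm holds its last target. There are 200 camera calls.

### The job

Push the feeder's spring slide to its end stop so that it feeds out the bottom aluminium blank, and let go of it there so that it snaps home by itself; do not ease it back. Then lay that blank flat on the marking-out plate, lengthwise and about the middle of the plate's width, with one end flush and square against the stop bar, and let go of it. Feed one blank only, and leave the hammer, file and square where they lie.

Things in the scene. Friction and masses are not known exactly. Their poses are not given: they have to be found in the camera images.
- feeder: Magazine feeder fixed to the bench: green base 350 x 90 mm, upper face 12 mm above the bench, carrying a steel magazine with a stack of three blanks. Origin on the bench under the magazine's centre; x is the feed direction (to the open outfeed), z up. Base from x = -190 to +160 mm; two slide guides, 32 mm high, at y = 30 to 42 mm either side, x = -190 to -45 mm.
- slide (a joint): Travel of the feeder's slide (m): 0 at home, 0.100 at its end stop, growing along the feeder's +x. A spring drives it home with 4 N at 0 and 8 N at the end stop. With the friction of the stack of blanks and the slide's damping a slow push (0.06 m/s) takes about 10 to 18 N on the way, so a force limit under 20 N can stop it short of the end. Released anywhere, it returns fully in under 0.7 s.
- slide_paddle (a point): Middle of the top edge of the slide's black upright paddle behind the magazine, 75 mm above the bench; goes from x = -162 mm (home) to -62 mm in the feeder's frame. Paddle 12 mm thick (x, the feed), 50 mm wide (y), free from 32 mm above the bench up. Axes as the feeder's. Pushed from its -x side it moves the slide; a finger raised above 75 mm clears it.
- feeder_exit (a point): Point on the base's upper face (12 mm above the bench), 95.5 mm along +x from the feeder's origin, where the fed blank's centre comes to rest, within about 10 mm, after a full stroke. Axes as the feeder's. A lip 8 mm high closes the outfeed's end, 60 mm further along +x; its sides are open.
- magazine_top (a point): Centre of the magazine's open top, 74 mm above the bench, straight above the feeder's origin; axes as the feeder's. The magazine is 87 mm long (x), 55 mm wide (y).
- blank_low_center (a point): Centre of the bottom blank of the stack, the one to feed: plain aluminium block 70 x 40 x 20 mm, about 150 g; x along its 70 mm length, y its width, z up. Starts lengthwise along the feeder's x, on the base. A full stroke brings it wholly out on the outfeed, its rear end about 17 mm clear of the magazine, still lengthwise along the feeder's x.
- blank_mid_center (a point): Centre of the second blank in the stack, same block; it drops to the magazine's floor when the slide is home again and must stay in the magazine.
- blank_top_center (a point): Centre of the top blank in the stack, same block; it must stay in the magazine.
- plate: Fixed dark steel marking-out plate 170 x 100 mm, upper face 25 mm above the bench. Origin on the bench under its centre; x along its length towards the stop bar, y across, z up. The stop bar (15 x 80 mm, 16 mm high above the plate) crosses the +x end; its inner face is at x = +70 mm. A blank set to the stop has its centre at x = 35 mm, y about 0, 35 mm above the bench.
- plate_stop (a point): Middle of the foot of the stop bar's inner face, on the plate's upper face (25 mm above the bench), 70 mm along +x from the plate's origin. Axes as the plate's.
- hammer: Bystander: hammer lying on the bench beyond the feeder, about 260 mm long along its x; origin on the bench under its middle.
- file: Bystander: flat file with wooden handle lying on the bench, about 270 mm long along its x, 25 mm high; origin on the bench under its middle.
- square: Bystander: engineer's try square lying flat, about 160 x 100 mm, 18 mm high; origin on the bench near its middle.
Not all that is in view belongs to the job. Leave any orange or red look-alike of the part that bears blank_top_center alone.

How it is judged:
On the way, in this order (a step that is already met when the one before it is completed fails the run):
1. the slide is pushed to its end stop (travel over 96 mm) and the bottom blank is out on the outfeed (value of joint slide above 0.096 m and x of blank_low_center in the frame of feeder above 0.085 m), for 0.04 s.
2. let go near the end, the slide runs home by itself: faster than 0.12 m/s with more than 30 mm still to go, no finger on it (value of joint slide above 0.03 m and velocity of joint slide below -0.12 m/s and contact force between each of the arm, the fingers and slide below 0.2 N).
3. the slide is home and the next blank has dropped to the magazine's floor (value of joint slide below 0.004 m and x of blank_mid_center in the frame of feeder between -0.015 and 0.015 m and y of blank_mid_center in the frame of feeder between -0.01 and 0.01 m and x of blank_top_center in the frame of feeder between -0.015 and 0.015 m and y of blank_top_center in the frame of feeder between -0.01 and 0.01 m and z of blank_mid_center in the frame of feeder below 0.027 m and z of blank_top_center in the frame of feeder below 0.047 m), for 0.2 s.
At the end, for the whole second after the job is handed in: The fed blank rests flat on the marking-out plate, its end within 3 mm of the stop bar and square to it within 4 degrees, its centre within 15 mm of the middle of the plate's width; the slide is home and the other two blanks are still in the magazine, the lower one on its floor (all of step 3 and x of blank_low_center in the frame of plate between 0.032 and 0.038 m and y of blank_low_center in the frame of plate between -0.015 and 0.015 m and z of blank_low_center in the frame of plate between 0.032 and 0.038 m and angle between the x axis of blank_low_center and the x axis of plate, either way round below 0.07 rad and angle between blank_low_center's own z axis and vertical below 0.06 rad and linear speed of blank_low below 0.01 m/s); the robot touches nothing.
It fails at once if the hammer is shifted by more than 30 mm (distance of hammer from where it was at the start of the episode above 0.03 m).
It fails at once if the file is shifted by more than 30 mm (distance of file from where it was at the start of the episode above 0.03 m).
It fails at once if the square is shifted by more than 30 mm (distance of square from where it was at the start of the episode above 0.03 m).
It also fails if it takes over 54 s, if anything falls off the work surface, if the arm or the gripper's body presses on something with over 40 N, if the wrist force passes 120 N, or if a joint passes its speed limit or range.

## Working session

There is one attempt and no reset: what is moved stays moved. The work goes in short steps, Python scripts to look and compute and a tool call to move; the robot and the scene stay as the last step left them, time stands still between calls to the robot, and variables do not carry over. Pictures are saved under pics/ and viewed, at most 10 in all, crops included, and the job is handed in when it is done.

Besides the shell and the picture viewer there is one more tool, called after "Emit:" as name(argument=value, ...) on one line, values as JSON. move_arm: Moves the arm, as the interface text tells. Its arguments: {"type":"object","properties":{"increments":{"type":"string"},"grip_force":{"type":"number"}},"required":["increments"]}

```bash
mkdir -p pics
cat > h.py <<'E'
import numpy as np, cv2
from scipy.spatial.transform import Rotation as R
from bench import ctrl
def pose(im):
    o=np.array(im["orientation"],float)
    return (o if o.shape==(3,3) else R.from_rotvec(o).as_matrix() if o.size==3 else R.from_quat(o).as_matrix()), np.array(im["position"])
def world(im,us,vs,d=None):
    us=np.asarray(us,float);vs=np.asarray(vs,float)
    x=(us-im["cx"])/im["fx"];y=(vs-im["cy"])/im["fy"]
    rd=np.hypot(x,y);r=rd.copy()
    for _ in range(8): r=rd/(1+im["k1"]*r*r)
    s=1/(1+im["k1"]*r*r)
    if d is None:d=im["depth"][vs.astype(int),us.astype(int)]
    A,p=pose(im)
    return (np.stack([x*s*d,y*s*d,d],-1))@A.T+p
def cloud(im):
    v,u=np.mgrid[0:420,0:560]
    return world(im,u,v,im["depth"])
def save(im,n): cv2.imwrite("pics/"+n,im["frame"][:,:,::-1])
E
python3 - <<'E'
from h import *
s=ctrl.get_state();print({k:np.round(v,3) for k,v in s.items()})
for n in("scene","side"):
    im=ctrl.get_image(n);save(im,n+"0.png");print(n,im["position"],im["orientation"],im["fx"],im["k1"])
    for t in("feeder","slide_paddle","blank_low_center","blank_top_center","plate","hammer","file","square"):
        print(t,[(np.round(q["centre"],3),round(q["score"],2)) for q in ctrl.find_in(t,im)][:4])
E
```

```text
{'time': np.float64(0.0), 'joint_positions': array([-1.264,  0.322, -0.07 ,  1.452,  0.023,  1.371, -0.057]), 'qd': array([ 0.   ,  0.   ,  0.   , -0.002, -0.   ,  0.001, -0.001]), 'joint_torque': array([-1.0000e-03, -4.9127e+01, -4.0500e-01, -3.1255e+01, -6.4000e-02,
        4.3000e-02,  0.0000e+00]), 'position': array([0.188, 0.622, 0.221]), 'tool_rot': array([-4.580e-01, -3.108e+00,  3.000e-03]), 'ft_force': array([ 0.125,  0.455, -0.427]), 'torque': array([-0.023, -0.02 ,  0.002]), 'grip_force': np.float64(0.0), 'grip_width': np.float64(1.003)}
scene [1.20957517 0.6349466  1.56729701] [-1.07145881 -2.65236385  0.73307582] 516.1447003480972 -0.09115310326864684
feeder []
slide_paddle [(array([ 0.611, -0.293,  0.03 ]), 0.59), (array([0.588, 0.226, 0.024]), 0.49)]
blank_low_center []
blank_top_center [(array([ 0.408, -0.085,  0.024]), 0.77), (array([ 0.579, -0.176,  0.072]), 0.6), (array([ 0.42 , -0.204,  0.021]), 0.48)]
plate [(array([0.586, 0.232, 0.027]), 0.6)]
hammer [(array([ 0.789, -0.021,  0.023]), 0.66), (array([0.585, 0.225, 0.028]), 0.35)]
file [(array([ 0.48 , -0.498,  0.015]), 0.7)]
square [(array([0.48 , 0.485, 0.014]), 0.78)]
side [ 0.55650807 -0.76920579  0.97602865] [-2.43499435  0.07650234 -0.01353438] 403.30609888331446 -0.08631760298208224
feeder [(array([ 0.587, -0.234,  0.024]), 0.86)]
slide_paddle [(array([ 0.606, -0.289,  0.029]), 0.57)]
blank_low_center []
blank_top_center [(array([ 0.415, -0.22 ,  0.022]), 0.9), (array([ 0.584, -0.178,  0.074]), 0.87), (array([ 0.403, -0.1  ,  0.019]), 0.56)]
plate [(array([0.583, 0.204, 0.023]), 0.79)]
hammer [(array([ 0.79 , -0.042,  0.022]), 0.59), (array([0.475, 0.483, 0.012]), 0.42)]
file [(array([ 0.479, -0.507,  0.016]), 0.64)]
square [(array([0.475, 0.478, 0.01 ]), 0.52)]
```

View pics/scene0.png

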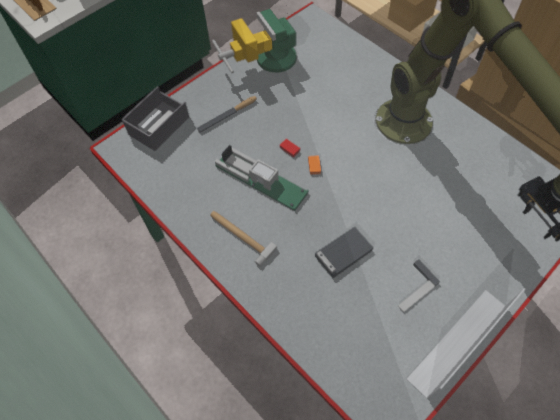

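View pics/side0.png

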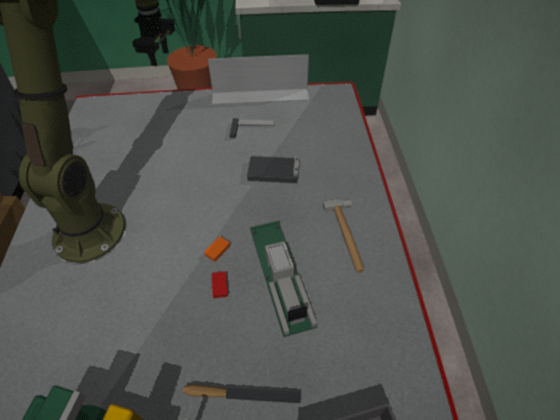

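Run:
```python
from h import *
import pickle
P=[];C=[]
for n in("scene","side"):
    im=ctrl.get_image(n);W=cloud(im);m=im["depth"]>0;P.append(W[m]);C.append(im["frame"][m])
    W=W[m];c=im["frame"][m].astype(int)
    def rect(sel,name):
        q=W[sel]
        if len(q)<20: print(name,len(q));return
        r=cv2.minAreaRect(q[:,:2].astype(np.float32)*1000);print(n,name,len(q),np.round(r[0]),np.round(r[1]),round(r[2],1),"z",np.round(np.median(q[:,2]),4))
    near=lambda x,y,r:(np.hypot(W[:,0]-x,W[:,1]-y)<r)
    green=(c[:,1]>c[:,0]*1.25)&(c[:,1]>c[:,2]*1.15)
    rect(green&near(.59,-.22,.25),"green")
    rect(near(.585,-.178,.08)&(W[:,2]>.066)&(W[:,2]<.08),"magtop")
    rect(near(.585,-.178,.25)&(W[:,2]>.066)&(W[:,2]<.08)&~near(.585,-.178,.08),"paddle")
    rect(near(.585,.22,.2)&(W[:,2]>.02)&(W[:,2]<.03),"plate")
    rect(near(.585,.22,.2)&(W[:,2]>.036)&(W[:,2]<.046),"stop")
```

```text
scene green 629 [ 586. -182.] [ 89. 347.] 13.2 z 0.0128
scene magtop 338 [ 579. -171.] [59. 91.] 12.3 z 0.073
scene paddle 39 [ 617. -325.] [45. 16.] 9.6 z 0.0717
scene plate 1089 [583. 225.] [103. 173.] 81.8 z 0.0253
scene stop 111 [658. 215.] [71. 59.] 46.5 z 0.0404
side green 1304 [ 583. -188.] [ 88. 352.] 12.9 z 0.012
side magtop 604 [ 581. -172.] [56. 91.] 12.3 z 0.0726
side paddle 107 [ 617. -333.] [50. 13.] 12.8 z 0.0731
side plate 931 [584. 221.] [103. 170.] 81.7 z 0.0252
side stop 74 [660. 209.] [79. 13.] 85.0 z 0.0412
```

The scene view shows the feeder with its paddle at px (228,153), its magazine at (262,175) and its outfeed at (295,195). The plate is at (343,252) with the stop at (327,262). The side view agrees, and the loose red and orange blocks are decoys. The feeder origin is about (580,-172) mm with the feed at 102.9°. The plate origin is about (583.5,223) mm with its x axis at -8.3°.

Emit:
move_arm(increments="24 -31 0 0 0 -6 255;24 -31 0 0 0 -6 255;24 -31 0 0 0 -6 255;24 -31 0 0 0 -6 255;24 -31 0 0 0 -6 255;24 -31 0 0 0 -6 255;24 -31 0 0 0 -6 255;24 -31 0 0 0 -6 255", grip_force=30)

```text
time: 1.67
position: [0.3805, 0.3727, 0.2229]
tool_rot: [-1.689, -2.649, -0.001]
ft_force: [0.4, 0.7, -0.0]
grip_width: 0.477
grip_force: 0.0
```

Emit:
move_arm(increments="25 -31 0 0 0 -3.1 255;25 -31 0 0 0 -3.1 255;25 -31 0 0 0 -3.1 255;25 -31 0 0 0 -3.1 255;9 -39 0 0 0 0 255;9 -39 0 0 0 0 255;9 -39 0 0 0 0 255;9 -39 0 0 0 0 255")

```text
time: 2.33
position: [0.5158, 0.0924, 0.2228]
tool_rot: [1.959, 2.456, 0.001]
ft_force: [1.1, -0.8, -0.5]
grip_width: 0.009
grip_force: 0.0
```

Emit:
move_arm(increments="9 -39 0 0 0 0 255;9 -39 0 0 0 0 255;9 -39 0 0 0 0 255;9 -39 0 0 0 0 255;9 -39 0 0 0 0 255;9 -39 0 0 0 0 255;9 -39 0 0 0 0 255;9 -39 0 0 0 0 255")

```text
time: 3.0
position: [0.588, -0.2193, 0.2229]
tool_rot: [1.958, 2.456, 0.001]
ft_force: [0.5, 0.4, 0.3]
grip_width: 0.008
grip_force: 0.0
```

Emit:
move_arm(increments="9 -38 0 0 0 0 255;9 -38 0 0 0 0 255;9 -38 0 0 0 0 255;10 -39 0 0 0 0 255;0 0 0 0 0 0 255;0 0 0 0 0 0 255;0 0 0 0 0 0 255;0 0 0 0 0 0 255")

```text
time: 3.67
position: [0.6254, -0.3687, 0.2228]
tool_rot: [-1.957, -2.458, -0.002]
ft_force: [0.5, -0.9, 0.2]
grip_width: 0.007
grip_force: 0.0
```

Run:
```python
from h import *
im=ctrl.get_image("wrist");save(im,"w1.png");W=cloud(im);m=im["depth"]>0
W=W[m]
near=lambda x,y,r:(np.hypot(W[:,0]-x,W[:,1]-y)<r)
def rect(sel,name):
    q=W[sel]
    if len(q)<20: print(name,len(q));return
    r=cv2.minAreaRect(q[:,:2].astype(np.float32)*1000);print(name,len(q),np.round(r[0],1),np.round(r[1]),round(r[2],1),"z",np.round(np.median(q[:,2]),4))
rect(near(.617,-.33,.05)&(W[:,2]>.068)&(W[:,2]<.08),"paddle")
rect(near(.58,-.172,.07)&(W[:,2]>.068)&(W[:,2]<.08),"mag")
q=W[(W[:,2]>.08)&(np.hypot(W[:,0]-.625,W[:,1]+.372)>.06)]; print("tall",len(q), q.min(0) if len(q) else "",q.max(0) if len(q) else "")
print(ctrl.get_state()["position"],im["position"])
```

```text
paddle 501 [ 617.2 -330.4] [49. 11.] 13.1 z 0.0748
mag 2366 [ 586.7 -198.3] [55. 36.] 12.9 z 0.0729
tall 19978 [ 0.53296189 -0.38684574  0.29231559] [ 0.71187837 -0.31312738  0.33722464]
[ 0.62552592 -0.36845377  0.22304463] [ 0.60937963 -0.29793278  0.38540908]
```

View pics/w1.png

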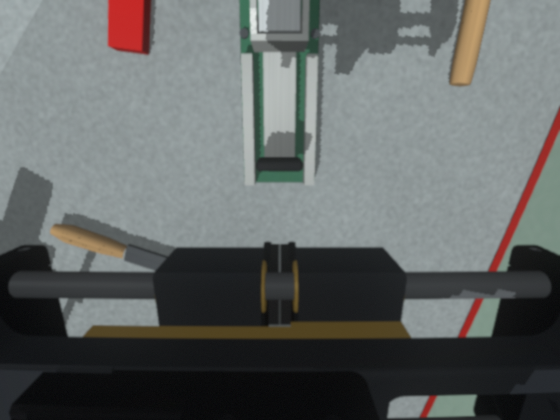

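The wrist view shows the paddle at px (280,163), in line with the shut fingers at (280,285), about 39 mm ahead of the TCP and 0.4 mm off laterally. Descending behind it and pushing.

Emit:
move_arm(increments="0 0 -35 0 0 0 255;0 0 -35 0 0 0 255;0 0 -35 0 0 0 255;0 0 -35 0 0 0 255;0 0 -30 0 0 0 255;0 0 0 0 0 0 255;-1.3 5.9 0 0 0 0 255;-1.3 5.8 0 0 0 0 255")

```text
time: 4.38
position: [0.6233, -0.3587, 0.0552]
tool_rot: [1.957, 2.454, 0.001]
ft_force: [-0.0, -0.0, 1.5]
grip_width: 0.007
grip_force: 0.0
```

Emit:
move_arm(increments="-1.3 5.9 0 0 0 0 255;-1.3 5.8 0 0 0 0 255;-1.4 5.9 0 0 0 0 255;-1.3 5.8 0 0 0 0 255;-1.4 5.9 0 0 0 0 255;-1.3 5.8 0 0 0 0 255;-1.4 5.9 0 0 0 0 255;-1.3 5.8 0 0 0 0 255")

```text
time: 5.05
position: [0.6142, -0.3173, 0.0557]
tool_rot: [1.953, 2.443, -0.003]
ft_force: [8.1, -11.3, -2.4]
grip_width: 0.006
grip_force: 5.9
```

Emit:
move_arm(increments="-1.3 5.9 0 0 0 0 255;-1.3 5.8 0 0 0 0 255;-1.4 5.9 0 0 0 0 255;-1.3 5.8 0 0 0 0 255;-1.4 5.9 0 0 0 0 255;-1.3 5.8 0 0 0 0 255;-1.4 5.9 0 0 0 0 255;-1.3 5.8 0 0 0 0 255")

```text
time: 5.72
position: [0.6036, -0.2709, 0.0557]
tool_rot: [1.954, 2.443, -0.003]
ft_force: [6.8, -9.1, -2.5]
grip_width: 0.004
grip_force: 5.2
```

Emit:
move_arm(increments="-1.3 5.9 0 0 0 0 255;-1.3 5.8 0 0 0 0 255;-1.1 4.9 0 0 0 0 255;-0.9 3.9 0 0 0 0 255;-0.4 2 0 0 0 0 255;0 0 0 0 0 0 255;0 0 0 0 0 0 255;0 0 0 0 0 0 255")

```text
time: 6.38
position: [0.5987, -0.2497, 0.0557]
tool_rot: [1.954, 2.441, -0.004]
ft_force: [6.9, -12.2, -2.2]
grip_width: 0.003
grip_force: 6.7
```

Emit:
move_arm(increments="-0.4 2 0 0 0 0 255;-0.4 2 0 0 0 0 255;-0.4 2 0 0 0 0 255;0 0 0 0 0 0 255;0 0 0 0 0 0 255;0 0 0 0 0 0 255;0 0 0 0 0 0 255;0 0 0 0 0 0 255")

```text
time: 7.05
position: [0.5987, -0.2495, 0.056]
tool_rot: [1.951, 2.431, -0.01]
ft_force: [11.6, -22.2, -10.6]
grip_width: 0.004
grip_force: 12.3
```

Run:
```python
from h import *
f=np.array([-.224,.9746]);o=np.array([.5809,-.1725])
for n in("side","wrist"):
    im=ctrl.get_image(n);save(im,n+"2.png");W=cloud(im)[im["depth"]>0]
    X=(W[:,:2]-o)@f; Y=(W[:,:2]-o)@np.array([-f[1],f[0]])
    s=(abs(Y)<.022)&(X>.05)&(X<.16)&(W[:,2]>.027)&(W[:,2]<.04)
    if s.sum()>20: print(n,"blank",s.sum(),X[s].min(),X[s].max(),Y[s].min(),Y[s].max(),np.median(W[s,2]))
    s=(abs(Y)<.025)&(X>-.1)&(X<-.046)&(W[:,2]>.069)&(W[:,2]<.08)
    if s.sum()>5: print(n,"paddle",s.sum(),np.percentile(X[s],[0,10,50,90,100]))
```

```text
side blank 70 0.09941290851639266 0.1311761228057948 -0.006685798308649534 0.01930485298779895 0.032546525360430956
side paddle 17 [-0.0911338  -0.09059321 -0.08850115 -0.08746105 -0.0870546 ]
wrist blank 909 0.056841781882674726 0.06369088160159952 -0.01990026354481806 0.02015362895509102 0.03139716639520243
wrist paddle 1964 [-0.07493782 -0.06778332 -0.05992354 -0.05647974 -0.05562909]
```

The force rose to about 25 N with no further motion, the paddle front is at -56 mm (centre -62) and the blank's front is at +131 mm, so this is the full stroke. Now lifting straight up to release.

Emit:
move_arm(increments="0 0 41 0 0 0 255;0 0 41 0 0 0 255;0 0 41 0 0 0 255;0 0 0 0 0 0 255;-9 39 0 0 0 0 0;-9 39 0 0 0 0 0;0 0 0 0 0 0 0;0 0 0 0 0 0 0")

```text
time: 7.82
position: [0.5767, -0.1545, 0.176]
tool_rot: [-1.951, -2.461, -0.005]
ft_force: [0.0, 0.1, -0.4]
grip_width: 0.223
grip_force: 0.0
```

Run:
```python
from h import *
f=np.array([-.224,.9746]);o=np.array([.5809,-.1725]);g=np.array([-f[1],f[0]])
im=ctrl.get_image("wrist");save(im,"w3.png");W=cloud(im)[im["depth"]>0]
X=(W[:,:2]-o)@f; Y=(W[:,:2]-o)@g
s=(abs(Y)<.03)&(X>.05)&(X<.16)&(W[:,2]>.027)&(W[:,2]<.04)
r=cv2.minAreaRect(np.float32(W[s,:2]*1000));print("blank",s.sum(),r,np.median(W[s,2]))
im=ctrl.get_image("side");W=cloud(im)[im["depth"]>0]
X=(W[:,:2]-o)@f; Y=(W[:,:2]-o)@g
s=(abs(Y)<.03)&(X>-.19)&(X<-.046)&(W[:,2]>.069)&(W[:,2]<.08)
print("paddle",s.sum(),np.percentile(X[s],[0,50,100]))
s=(abs(Y)<.015)&(abs(X)<.03)
print("stack z",np.percentile(W[s,2],[5,50,95]))
s=ctrl.get_state();print(s["position"],s["tool_rot"],s["ft_force"])
```

```text
blank 2867 ((560.0242309570312, -79.42091369628906), (39.9748649597168, 69.94969940185547), 13.496855735778809) 0.032348184385618706
paddle 100 [-0.16990483 -0.16431609 -0.04609896]
stack z [0.05208716 0.41493024 0.58513355]
[ 0.5764846  -0.15885268  0.17620586] [1.95807180e+00 2.45550190e+00 1.03821683e-03] [-0.19491301 -0.22707584  0.08890761]
```

View pics/w3.png

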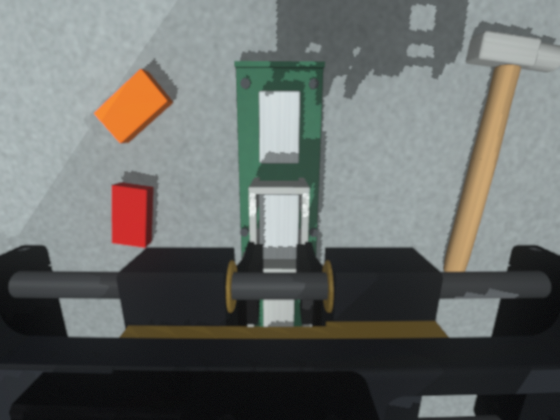

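The view shows the fed blank alone on the outfeed at px (280,127), the next stack in the magazine at (280,215) with its top at 52 mm, and the slide home. Going over the blank with the gripper open.

Emit:
move_arm(increments="-8 39.5 0 0 0 0 0;-8.5 39.5 0 0 0 0.6 0;0 0 -40 0 0 0 0;0 0 -40 0 0 0 0;0 0 -30 0 0 0 0;0 0 0 0 0 0 0;0 0 0 0 0 0 0;0 0 0 0 0 0 0")

```text
time: 8.58
position: [0.5613, -0.0815, 0.0675]
tool_rot: [1.948, 2.462, 0.002]
ft_force: [0.6, -0.3, 1.2]
grip_width: 0.925
grip_force: 0.0
```

Emit:
move_arm(increments="-1 2 -20 0 0 0 0;0 0 -20 0 0 0 0;0 0 -11 0 0 0 0;0 0 0 0 0 0 0;0 0 0 0 0 0 0;0 0 0 0 0 0 255;0 0 0 0 0 0 255;0 0 0 0 0 0 255", grip_force=30)

```text
time: 9.25
position: [0.5599, -0.078, 0.0158]
tool_rot: [1.946, 2.465, 0.002]
ft_force: [-0.5, 0.3, -0.6]
grip_width: 0.855
grip_force: 0.0
```

Emit:
move_arm(increments="0 0 0 0 0 0 255;0 0 0 0 0 0 255;0 0 0 0 0 0 255;0 0 0 0 0 0 255;0 0 0 0 0 0 255;0 0 0 0 0 0 255;0 0 0 0 0 0 255;0 0 0 0 0 0 255")

```text
time: 9.92
position: [0.5589, -0.0778, 0.0146]
tool_rot: [-1.946, -2.466, 0.0]
ft_force: [-0.2, -0.0, 0.5]
grip_width: 0.456
grip_force: 30.0
```

Emit:
move_arm(increments="0 0 30 0 0 0 255;0 0 40 0 0 0 255;0 0 40 0 0 0 255;5.5 37.3 0 0 0 6.8 255;5.5 37.3 0 0 0 6.8 255;5.5 37.3 0 0 0 6.8 255;5.5 37.3 0 0 0 6.8 255;5.5 37.3 0 0 0 6.8 255")

```text
time: 10.58
position: [0.5861, 0.1104, 0.1244]
tool_rot: [-1.132, -2.93, -0.0]
ft_force: [1.4, -0.2, -1.6]
grip_width: 0.462
grip_force: 30.0
```

Emit:
move_arm(increments="5.5 37.3 0 0 0 6.8 255;5.5 37.3 0 0 0 6.8 255;5.5 37.3 0 0 0 6.8 255;0 0 0 0 0 6.8 255;0 0 0 0 0 6.8 255;0 0 0 0 0 0 255;0 0 0 0 0 0 255;0 0 0 0 0 0 255")

```text
time: 11.25
position: [0.6029, 0.2196, 0.1243]
tool_rot: [-0.242, -3.132, 0.001]
ft_force: [1.1, 0.7, -1.3]
grip_width: 0.454
grip_force: 30.0
```

Run:
```python
from h import *
s=ctrl.get_state();print(s["position"],s["tool_rot"],s["ft_force"],s["grip_width"])
a=np.degrees(2*np.arctan2(s["tool_rot"][1],s["tool_rot"][0])-np.pi/2);print("tool y",a)
for n in("scene","side","wrist"):
    im=ctrl.get_image(n);save(im,n+"4.png");W=cloud(im)[im["depth"]>0]
    e=np.array([.9895,-.1444]);o=np.array([.5835,.223]);g=np.array([.1444,.9895])
    X=(W[:,:2]-o)@e; Y=(W[:,:2]-o)@g
    def rect(sel,name):
        q=W[sel]
        if len(q)<20: print(n,name,len(q));return
        r=cv2.minAreaRect(q[:,:2].astype(np.float32)*1000);print(n,name,len(q),np.round(r[0],1),np.round(r[1]),round(r[2],1),"z",np.round(np.median(q[:,2]),4),"X",np.percentile(X[sel],[1,99]).round(4),"Y",np.percentile(Y[sel],[1,99]).round(4))
    b=(abs(X)<.1)&(abs(Y)<.065)
    rect(b&(W[:,2]>.02)&(W[:,2]<.03),"plate")
    rect(b&(W[:,2]>.036)&(W[:,2]<.046)&(X>.05),"stop")
```

```text
[0.60290093 0.2196145  0.12429864] [-2.41555786e-01 -3.13189211e+00  5.15112331e-04] [ 1.11476139  0.72554276 -1.3056076 ] 0.4541083961269634
tool y -278.82072596927514
scene plate 592 [583.  224.9] [102. 171.] 81.3 z 0.0253 X [-0.0807  0.0839] Y [-0.047  0.052]
scene stop 96 [660.5 213.6] [82. 17.] 82.7 z 0.041 X [0.0687 0.0853] Y [-0.0374  0.0424]
side plate 926 [583.9 221.1] [104. 170.] 82.3 z 0.0252 X [-0.0825  0.0779] Y [-0.0518  0.046 ]
side stop 69 [660.5 211.1] [77. 14.] 84.8 z 0.041 X [0.0713 0.0858] Y [-0.0388  0.0355]
wrist plate 13821 [568.9 225.2] [101. 139.] 81.8 z 0.0254 X [-0.083  0.044] Y [-0.0489  0.049 ]
wrist stop 0
```

View pics/wrist4.png

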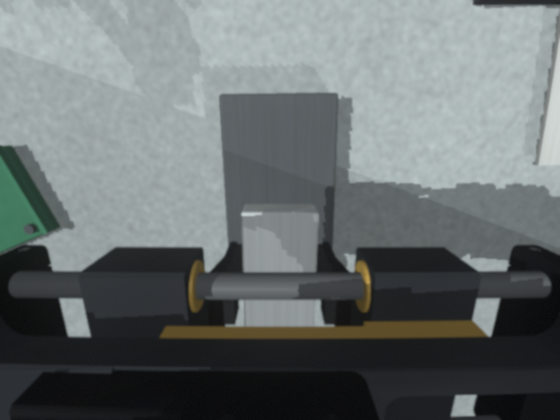

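The wrist view shows the held blank at px (280,265), square over the plate, which spans columns 222–337. The stop bar is hidden behind the gripper. I'll descend about 5 mm short, then creep to contact.

Emit:
move_arm(increments="4 -0.3 -20 0 0 0.6 255;4 -0.3 -25 0 0 0 255;0 0 -25 0 0 0 255;0 0 -15 0 0 0 255;0 0 -7 0 0 0 255;0 0 -3 0 0 0 255;0 0 0 0 0 0 255;0 0 0 0 0 0 255")

```text
time: 12.07
position: [0.6119, 0.2202, 0.0309]
tool_rot: [0.219, 3.132, 0.002]
ft_force: [-0.2, -0.4, -2.0]
grip_width: 0.46
grip_force: 30.0
```

Run:
```python
from h import *
s=ctrl.get_state();print(s["position"],s["tool_rot"],s["ft_force"],s["grip_width"])
for n in("scene","side"):
    im=ctrl.get_image(n)
    W=cloud(im);e=np.array([.9895,-.1444]);o=np.array([.5835,.223]);g=np.array([.1444,.9895])
    X=(W[...,:2]-o)@e; Y=(W[...,:2]-o)@g;m=(im["depth"]>0)&(abs(Y)<.018)&(X>.0)&(X<.1)
    h=[(round(a,3),np.round(np.median(W[...,2][m&(X>=a)&(X<a+.003)]),4)) for a in np.arange(.04,.095,.003) if (m&(X>=a)&(X<a+.003)).any()]
    print(n,h)
    v,u=np.where((abs(X)<.12)&(abs(Y)<.09)&(im["depth"]>0)&(W[...,2]<.1))
    c=im["frame"][v.min():v.max(),u.min():u.max()];cv2.imwrite(f"pics/{n}5.png",cv2.resize(c,None,fx=5,fy=5,interpolation=2)[:600,:800,::-1])
```

```text
[0.61187333 0.22021757 0.03087695] [2.18917882e-01 3.13208035e+00 1.60807349e-03] [-0.23457001 -0.40203779 -2.03730958] 0.4599806740013305
scene [(np.float64(0.04), np.float64(0.4371)), (np.float64(0.043), np.float64(0.4318)), (np.float64(0.046), np.float64(0.1575)), (np.float64(0.049), np.float64(0.1531)), (np.float64(0.052), np.float64(0.2081)), (np.float64(0.055), np.float64(0.3355)), (np.float64(0.058), np.float64(0.291)), (np.float64(0.061), np.float64(0.2908)), (np.float64(0.064), np.float64(0.3629)), (np.float64(0.067), np.float64(0.408)), (np.float64(0.07), np.float64(0.4049)), (np.float64(0.073), np.float64(0.3992)), (np.float64(0.076), np.float64(0.395)), (np.float64(0.079), np.float64(0.0426)), (np.float64(0.082), np.float64(0.0256)), (np.float64(0.085), np.float64(0.0012)), (np.float64(0.088), np.float64(-0.0028)), (np.float64(0.091), np.float64(0.0028)), (np.float64(0.094), np.float64(-0.0019))]
side [(np.float64(0.04), np.float64(0.3069)), (np.float64(0.043), np.float64(0.4378)), (np.float64(0.046), np.float64(0.4341)), (np.float64(0.049), np.float64(0.4346)), (np.float64(0.052), np.float64(0.1452)), (np.float64(0.055), np.float64(0.1656)), (np.float64(0.058), np.float64(0.2714)), (np.float64(0.061), np.float64(0.2766)), (np.float64(0.064), np.float64(0.2472)), (np.float64(0.067), np.float64(0.0253)), (np.float64(0.07), np.float64(0.0419)), (np.float64(0.073), np.float64(0.0406)), (np.float64(0.076), np.float64(0.0422)), (np.float64(0.079), np.float64(0.0405)), (np.float64(0.082), np.float64(0.04)), (np.float64(0.085), np.float64(0.0076)), (np.float64(0.088), np.float64(-0.0006)), (np.float64(0.091), np.float64(0.0016)), (np.float64(0.094), np.float64(-0.0001))]
```

Emit:
move_arm(increments="0 0 -2 0 0 0 255;1 -0.1 0 0 0 0 255;1 -0.2 0 0 0 0 255;1 -0.1 0 0 0 0 255;0.5 -0.1 0 0 0 0 255;0 0 0 0 0 0 255;0 0 0 0 0 0 255;0 0 0 0 0 0 255")

```text
time: 12.83
position: [0.6145, 0.2194, 0.0276]
tool_rot: [0.218, 3.134, 0.0]
ft_force: [0.1, -0.6, -1.6]
grip_width: 0.455
grip_force: 30.0
```

Emit:
move_arm(increments="0.5 -0.1 0 0 0 0 255;0.5 -0.1 0 0 0 0 255;0.5 -0.1 0 0 0 0 255;0.5 0 0 0 0 0 255;0 0 0 0 0 0 255;0 0 0 0 0 0 255;0 0 0 0 0 0 255;0 0 0 0 0 0 255")

```text
time: 13.5
position: [0.6166, 0.2192, 0.0276]
tool_rot: [0.218, 3.134, 0.0]
ft_force: [-0.7, 0.2, -1.1]
grip_width: 0.456
grip_force: 30.0
```

Emit:
move_arm(increments="0.5 -0.1 0 0 0 0 255;0.5 -0.1 0 0 0 0 255;0.5 -0.1 0 0 0 0 255;0.5 0 0 0 0 0 255;0 0 0 0 0 0 255;0 0 0 0 0 0 255;0 0 0 0 0 0 255;0 0 0 0 0 0 255")

```text
time: 14.17
position: [0.617, 0.2191, 0.0276]
tool_rot: [-0.218, -3.131, 0.0]
ft_force: [-5.3, -0.6, 4.0]
grip_width: 0.46
grip_force: 30.0
```

Contact with the stop is confirmed: 5 N back at TCP X = 33.7 mm, against 33.2 mm predicted. Seating the blank and releasing.

Emit:
move_arm(increments="0 0 -0.8 0 0 0 255;0 0 0 0 0 0 255;0 0 0 0 0 0 0;0 0 0 0 0 0 0;0 0 0 0 0 0 0;0 0 0 0 0 0 0;0 0 0 0 0 0 0;0 0 0 0 0 0 0")

```text
time: 14.83
position: [0.6186, 0.2187, 0.0267]
tool_rot: [0.219, 3.134, -0.0]
ft_force: [-0.4, -0.2, 0.7]
grip_width: 0.827
grip_force: 0.0
```

Emit:
move_arm(increments="0 0 0 0 0 0 0;0 0 0 0 0 0 0;0 0 10 0 0 0 0;0 0 30 0 0 0 0;0 0 40 0 0 0 0;0 0 40 0 0 0 0;-20 3 10 0 0 0 0;-20 3 0 0 0 0 0")

```text
time: 15.5
position: [0.5818, 0.225, 0.1628]
tool_rot: [0.221, 3.125, 0.007]
ft_force: [0.0, -0.4, -0.4]
grip_width: 0.998
grip_force: 0.0
```

Emit:
move_arm(increments="-35 5 5 0 0 0 0;-35 5 5 0 0 0 0;-20 0 0 0 0 0 0;0 0 0 0 0 0 0;0 0 0 0 0 0 0;0 0 0 0 0 0 0;0 0 0 0 0 0 0;0 0 0 0 0 0 0")

```text
time: 16.17
position: [0.4895, 0.2343, 0.1667]
tool_rot: [0.221, 3.133, -0.001]
ft_force: [0.3, 0.5, -0.3]
grip_width: 0.999
grip_force: 0.0
```

Run:
```python
from h import *
s=ctrl.get_state();print(s["position"],s["ft_force"])
e=np.array([.9895,-.1444]);o=np.array([.5835,.223]);g=np.array([.1444,.9895])
for n in("scene","side"):
    im=ctrl.get_image(n);W=cloud(im)
    X=(W[...,:2]-o)@e; Y=(W[...,:2]-o)@g;k=im["depth"]>0
    s=k&(abs(Y)<.05)&(X>-.04)&(X<.06)&(W[...,2]>.038)&(W[...,2]<.055)
    q=W[s];r=cv2.minAreaRect(np.float32(q[:,:2]*1000));c=np.array(r[0])/1000-o
    print(n,s.sum(),np.round(r[0],1),np.round(r[1],1),round(r[2],1),"z",np.percentile(q[:,2],[5,50,95]).round(4),"X",X[s].min(),X[s].max(),"Y",Y[s].min(),Y[s].max())
    v,u=np.where((abs(X)<.12)&(abs(Y)<.09)&k&(W[...,2]<.1))
    cc=im["frame"][v.min():v.max(),u.min():u.max()];cc=cv2.resize(cc,None,fx=6,fy=6,interpolation=2)[:600,:800,::-1];cv2.imwrite(f"pics/{n}6.png",cc)
    f=np.array([-.224,.9746]);of=np.array([.5809,-.1725])
    X=(W[...,:2]-of)@f; Y=(W[...,:2]-of)@np.array([-f[1],f[0]])
    s=k&(abs(Y)<.03)&(X>-.19)&(X<-.05)&(W[...,2]>.066)&(W[...,2]<.08);print("paddle",np.median(X[s]))
    s=k&(abs(Y)<.015)&(abs(X)<.03);print("stack",np.median(W[s][:,2]))
```

```text
[0.48949563 0.23431467 0.16674818] [ 0.29583642  0.53734907 -0.25331465]
scene 218 [612.5 222. ] [43.8 62.2] 81.8 z [0.0398 0.0448 0.0519] X -0.0022732269311235963 0.05997941652448345 Y -0.018656953214493156 0.025132940985173227
paddle -0.1572368695196834
stack 0.05271987493208252
side 157 [612.8 217.4] [43.3 57.8] 82.6 z [0.0396 0.045  0.049 ] X 0.0009306578917911602 0.05900063098782139 Y -0.02320576768909095 0.020268323772293054
paddle -0.1653298383412675
stack 0.05191002094360486
```

View pics/side6.png

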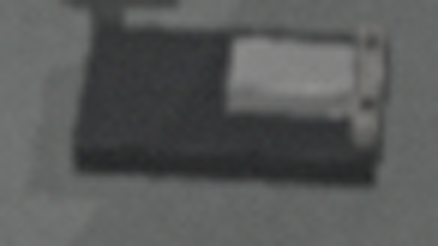

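The side crop shows the blank at px (295,75), flat with its top at 45 mm, its end against the stop bar at column 360 and its rear edge at about X = 0. The slide is home and the remaining stack is down.

```bash
python3 -c "
from bench import ctrl
print(ctrl.close_job())"
```

```text
the job is handed in; nothing more can be done
None
```

I handed the job in at about 16 s of the 54 s allowed; the hand-in returned no verdict. I pushed the slide to its end stop and let it snap home on its own, and set the fed blank flat and square against the stop bar, near mid-width. One blank was fed, and no move went near the hammer, file or square.

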